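Shut and lock the flip-lid sample tray

ROBOT

A 6-joint arm with a two-finger parallel gripper is mounted at the origin on a cart in front of the work surface, level with it; the furniture and walls round the work are solid. World frame = base frame: x ahead of the robot, y to its left, z up, the work surface at z = 0. Lengths are in mm, angles in rad, forces in N, time in s.
With the tool pointing down it reaches from about 350 to 775 mm from the base axis. Payload 7.3 kg.
Tool frame: the origin (TCP) lies between the finger pads; the fingertips stand bot.tip_extent ahead of it and the grasp point (between the pads) lies 6 mm ahead of it (bot.tip_extent is the distance from the TCP to the fingertips, in mm); x points along the fingers, y is the direction in which the jaws open and shut, and the axes are right-handed (so a half turn about x gives the same grasp; the last joint's range is limited). The gripper opens to 92 mm and grips with 3 to 60 N. Pads are 19 mm wide; open, the fingers measure 130 mm over their backs; the gripper's body (75 mm by 190 mm) begins 47 mm behind the grasp point.
Start: joints at [-1.48, 0.342, 1.524, -0, 1.275, -0.146], TCP at [123.183, -510.363, 227.741] pointing down, gripper open.
Joint ranges: [-2.53, 2.53], [-0.77, 2.02], [0.04, 2.7], [-1, 4.14], [0.28, 2.66], [-3.11, 3.11]. Speed limits (rad/s): [2.57, 2.57, 3.14, 3.14, 3.14, 3.14].

INTERFACE

Orientations are given as [roll, pitch, yaw] about the fixed x, y, z axes, in that order (R = Rz(yaw) Ry(pitch) Rx(roll)).
In Python, from plant import bot, capture, workorder gives the robot as it stands. The module is installed in compiled form; this text tells all that it offers.
- The arm moves only by the shell command python3 -m crank 'ROWS'. ROWS is JSON, a list of rows, each an object with "linear": the shift along the tool's x, y, z in cm, a list of three; "delta_rot": the turn, a rotation vector about the tool's x, y, z in degrees, a list of three; "fingers": the opening, from 0 (shut) to 1 (fully open). In form: [{"linear": [x, y, z], "delta_rot": [wx, wy, wz], "fingers": fingers}, ...]. A call has exactly 5 rows; each row shifts and turns the commanded pose from where the row before left it, along the tool's axes as they then stand; what a row does not reach is not made up. A row lasts 1/10 s, in which the tool goes at most 50 mm and 8.59 degrees, less where a joint would pass 70% of its speed; a pose out of reach is approached as far as the arm can. A call with a gripper value outside its range is refused whole. The fingers move at their own pace and stop on an object; the grip force is fixed at half the most. Time passes only in rows, so rows that do not move let the fingers close, or fill a call up. It gives the time, the measured TCP pose, the force and the opening at its end, in the units of the state.
- bot.get_obs(): the state, without advancing time (a new reading comes with each control period).
- capture(name): name is "side" or "top" or "wrist"; returns a dict with "image" (384x512x3 uint8, blue, green, red), "mtx" (3x3 intrinsics, pixels), "pose" (4x4, takes a point from camera to world coordinates). Camera axes: x right, y down, z forward; pixel columns grow to the right and rows downward; lengths in mm; the calibration is good to about 2 mm. A picture is of the moment at which its call begins. There is no depth.
- workorder.close_job(): hands the job in, once; it reports no verdict.
The state is a dict: "time": time; "joint_positions": joint angles; "dq": joint speeds; "tau": joint torques, N m; "tool_pos": TCP position; "tcp_rot": TCP orientation; "contact_force": force on the tool from outside, world axes, zero at the start; "moment": the same for the moment, N m; "grip_width": finger opening in mm.
Only numpy, scipy, OpenCV 4.12 (cv2) and the standard library are available. Lean on these libraries where they do the work, as an engineer would, in place of code of your own. Each camera call takes 0.05 s, during which the arm holds its last target. There are 200 camera calls.

TASK

The sample tray has to go to the lab: run the fingertips along its row of open lids, from lid 1 at the plain end to lid 6 at the thumb-tab end, so that the lids fold down one after another and lie shut on the rim. Then push the thumb tab back along the tray with the fingertips until the lock bar is home over all six lids. Only touch and push, gently: lift nothing, leave the tray standing where it is, and do not disturb the pen, the tweezers and the label roll.

Things in the scene. Friction and masses are not known exactly. Their poses are not given: they have to be found in the camera images.
- tray: Sample tray: oblong bare-aluminium box, 68 mm deep (its x, -34 to +34), 290 mm long (its y, -138 to +152), rim 32 mm above the bench. Six cells in a row along y, 44 mm apart, each with a white flip lid; a steel lock bar along its front long side (-x, the robot's side). Origin on the bench under the middle of the row of cells; z up. 1.0 to 1.7 kg, standing loose on rubber feet.
- lid_1 (a joint): Lid 1 of 6 along the tray's +y. Angle 0 = shut on the rim, 1.57 = upright; turns 0 to 2.1. White plate 60 mm along tray x, 42 mm along y, 3 mm thick; top face 35 mm above the bench when shut (fingertips run lower catch on its hinge edge). Hinge pin along tray x at tray y = -132 mm, 33.5 mm above the bench; shut, the lid covers y = -132 to -90. A light touch turns it; it stays where left above about 1 rad, falls shut below.
- lid_2 (a joint): Lid 2 of 6 along the tray's +y. Angle 0 = shut on the rim, 1.57 = upright; turns 0 to 2.1. White plate 60 mm along tray x, 42 mm along y, 3 mm thick; top face 35 mm above the bench when shut (fingertips run lower catch on its hinge edge). Hinge pin along tray x at tray y = -88 mm, 33.5 mm above the bench; shut, the lid covers y = -88 to -46. A light touch turns it; it stays where left above about 1 rad, falls shut below.
- lid_3 (a joint): Lid 3 of 6 along the tray's +y. Angle 0 = shut on the rim, 1.57 = upright; turns 0 to 2.1. White plate 60 mm along tray x, 42 mm along y, 3 mm thick; top face 35 mm above the bench when shut (fingertips run lower catch on its hinge edge). Hinge pin along tray x at tray y = -44 mm, 33.5 mm above the bench; shut, the lid covers y = -44 to -2. A light touch turns it; it stays where left above about 1 rad, falls shut below.
- lid_4 (a joint): Lid 4 of 6 along the tray's +y. Angle 0 = shut on the rim, 1.57 = upright; turns 0 to 2.1. White plate 60 mm along tray x, 42 mm along y, 3 mm thick; top face 35 mm above the bench when shut (fingertips run lower catch on its hinge edge). Hinge pin along tray x at tray y = 0 mm, 33.5 mm above the bench; shut, the lid covers y = 0 to 42. A light touch turns it; it stays where left above about 1 rad, falls shut below.
- lid_5 (a joint): Lid 5 of 6 along the tray's +y. Angle 0 = shut on the rim, 1.57 = upright; turns 0 to 2.1. White plate 60 mm along tray x, 42 mm along y, 3 mm thick; top face 35 mm above the bench when shut (fingertips run lower catch on its hinge edge). Hinge pin along tray x at tray y = 44 mm, 33.5 mm above the bench; shut, the lid covers y = 44 to 86. A light touch turns it; it stays where left above about 1 rad, falls shut below.
- lid_6 (a joint): Lid 6 of 6 along the tray's +y. Angle 0 = shut on the rim, 1.57 = upright; turns 0 to 2.1. White plate 60 mm along tray x, 42 mm along y, 3 mm thick; top face 35 mm above the bench when shut (fingertips run lower catch on its hinge edge). Hinge pin along tray x at tray y = 88 mm, 33.5 mm above the bench; shut, the lid covers y = 88 to 130. A light touch turns it; it stays where left above about 1 rad, falls shut below.
- lock_bar (a joint): Lock bar's slide: 0 = open, 0.016 m = at its stop, locked. Moves to the tray's -y (from lid 6 to lid 1), takes about 1.5 N, stays where left. Its six flat hooks stand on the tray's front edge (tray x -38.5 to -30.5, up to 41.5 mm above the bench); home, each lies 3.5 mm above a 5 mm lug on the front corner of a shut lid. A hook moved under an open lid's lug stops the lid shutting.
- lock_tab (a point): Point on the pushed face of the lock bar's thumb tab, 50 mm above the bench, 16 mm-wide face centre. The tab is an upright steel plate at the bar's +y end: tray x -54 to -38, 7 mm thick, from 14 to 60 mm above the bench, just in front of the tray. The face looks to the tray's +y (at y = 147 mm with the bar open) and is pushed towards -y. Axes as the tray's.
- marker: Marker pen lying on the bench in front of the tray, 132 x 42 x 16 mm; origin under its middle. To be left alone.
- label_roll: Roll of labels standing on the bench behind the tray, 77 mm across, 55 mm high; origin under its centre. To be left alone.
- tweezers: Steel tweezers lying on the bench in front of the tray, 123 x 9 x 15 mm; origin under their middle. To be left alone.

How it is judged (in metres and radians):
On the way, in this order (a step that is already met when the one before it is completed fails the run):
1. lid 1 is folded down while lid 6 still stands open (value of joint lid_1 below 0.35 rad and value of joint lid_6 above 0.8 rad and value of joint lock_bar below 0.005 m), for 0.1 s.
2. all six lids lie shut with the lock bar still open (value of joint each of lid_1, lid_2, lid_3, lid_4, lid_5, lid_6 below 0.12 rad and value of joint lock_bar below 0.005 m), for 0.2 s.
At the end, for the whole second after the job is handed in: All six lids within 0.12 rad (7 degrees) of shut, the lock bar pushed at least 13.5 of its 16 mm, the tray flat on the bench, at rest and within 30 mm of where it stood (value of joint each of lid_1, lid_2, lid_3, lid_4, lid_5, lid_6 below 0.12 rad and value of joint lock_bar above 0.0135 m and linear speed of tray below 0.01 m/s and distance of tray from where it was at the start of the episode below 0.03 m and height (world z) of tray below 0.004 m and angle between tray's own z axis and vertical below 0.03 rad); the robot touches nothing.
It fails at once if the tray is lifted or tipped (height (world z) of tray above 0.01 m or angle between tray's own z axis and vertical above 0.08 rad).
It fails at once if the tray is shoved more than 40 mm (distance of tray from where it was at the start of the episode above 0.04 m).
It fails at once if the fingers press on the tray, its lids or bar with more than 45 N (contact force between the fingers and tray above 45 N).
It fails at once if the pen, the tweezers or the label roll is moved more than 20 mm or lifted (distance of any of marker, label_roll, tweezers from where it was at the start of the episode above 0.02 m).
It also fails if it takes over 45 s, if anything falls off the work surface, if the arm or the gripper's body presses on something with over 40 N, if the wrist force passes 120 N, or if a joint passes its speed limit or range.

## Working session

There is one attempt and no reset: what is moved stays moved. The work goes in short steps, Python scripts to look and compute and a shell command to move; the robot and the scene stay as the last step left them, time stands still between calls to the robot, and variables do not carry over. Pictures are saved under pics/ and viewed, on a budget of 16 in all, crops included, one or two more only if the job needs it, and the job is handed in when it is done.

```bash
mkdir -p pics; cat > h.py <<'E'
import numpy as np, cv2
from plant import bot, capture
def ray(c,u,v,z):
    d=c['pose'][:3,:3]@np.linalg.inv(c['mtx'])@np.array([u,v,1.]); o=c['pose'][:3,3]
    return o+d*(z-o[2])/d[2]
def proj(c,p):
    T=np.linalg.inv(c['pose']); q=c['mtx']@(T[:3,:3]@np.array(p,float)+T[:3,3]); return q[:2]/q[2]
E
python3 - <<'E'
from h import *
import pickle
cs={n:capture(n) for n in('top','side')}
pickle.dump(cs,open('c0.pkl','wb'))
for n in cs: cv2.imwrite(f'pics/{n}0.png',cs[n]['image']); print(n,cs[n]['pose'].round(2))
o=bot.get_obs(); print(o['tool_pos'],o['tcp_rot'],o['time'],bot.tip_extent,o['grip_width'])
E
```

```text
top [[-2.0000e-02 -1.0000e+00  7.0000e-02  4.5250e+02]
 [-1.0000e+00  2.0000e-02  0.0000e+00  1.8080e+01]
 [-0.0000e+00 -7.0000e-02 -1.0000e+00  8.9751e+02]
 [ 0.0000e+00  0.0000e+00  0.0000e+00  1.0000e+00]]
side [[ 9.5000e-01 -1.5000e-01  2.6000e-01  2.7728e+02]
 [-3.0000e-01 -4.6000e-01  8.4000e-01 -8.7388e+02]
 [-0.0000e+00 -8.8000e-01 -4.8000e-01  5.6039e+02]
 [ 0.0000e+00  0.0000e+00  0.0000e+00  1.0000e+00]]
[ 123.15200667 -509.98537389  227.10852889] [-1.70712791  1.56941396  1.67125206] 0.1 25.0 92.13346006950331
```

View pics/top0.png

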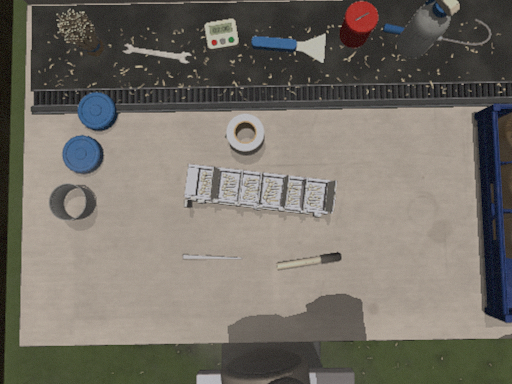

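View pics/side0.png

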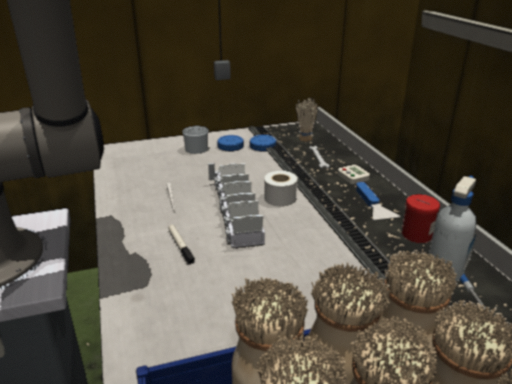

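The top view shows the tray spanning px (186..335, 165..215). The thumb tab is at the left (188,203), which is world +y, and the plain end is at the right. The roll is at (245,133), the tweezers at (212,257) and the pen at (310,261). I'll zoom in on the tray next.

```bash
python3 - <<'E'
from h import *
import pickle
c=pickle.load(open('c0.pkl','rb'))
a=c['top']['image'][155:225,176:346]
cv2.imwrite('pics/top0z.png',cv2.resize(a,None,fx=4.5,fy=4.5,interpolation=cv2.INTER_CUBIC))
b=c['side']['image'][155:255,195:315]
cv2.imwrite('pics/side0z.png',cv2.resize(b,None,fx=5,fy=5,interpolation=cv2.INTER_CUBIC))
E
```

```text
(no output)
```

View pics/top0z.png

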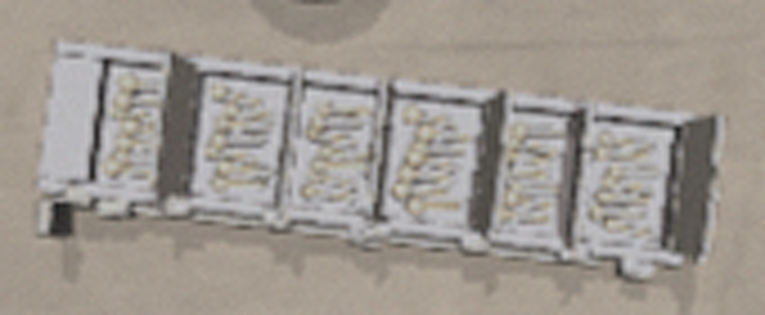

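View pics/side0z.png

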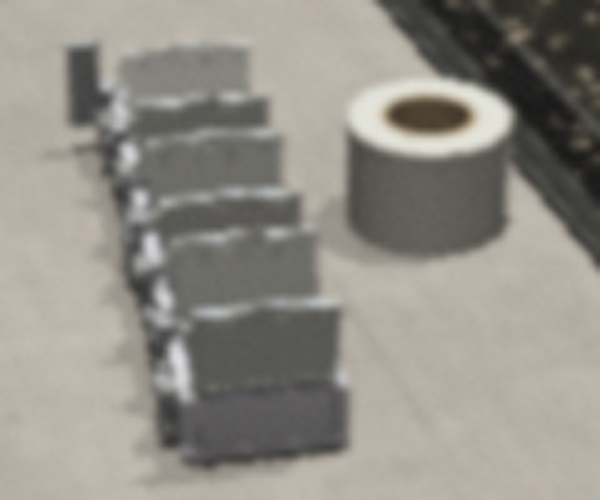

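The top zoom shows rim corners at the +y end at zoom px (57,42) back and (40,190) front, with the tab's top at (40..75, 200..235). The side zoom shows the plain end's corners at (190,387) and (348,378) on the rim, and (185,462) and (345,450) on the bench. All lids stand roughly upright, some leaning.

```bash
python3 - <<'E'
from h import *
import pickle
c=pickle.load(open('c0.pkl','rb')); T,S=c['top'],c['side']
t=lambda x,y,z:ray(T,176+x/4.5,155+y/4.5,z).round(1)
s=lambda x,y,z:ray(S,195+x/5,155+y/5,z).round(1)
P=[t(57,42,32),t(40,190,32),s(348,378,32),s(190,387,32),s(345,450,0),s(185,462,0)]
L=[(34,152),(-34,152),(34,-138),(-34,-138),(34,-138),(-34,-138)]
for p in P: print(p)
A=[];b=[]
P2=np.array([p[:2] for p in P]);L=np.array(L,float)
pc,lc=P2.mean(0),L.mean(0)
H=(L-lc).T@(P2-pc); yaw=np.arctan2(H[0,1]-H[1,0],H[0,0]+H[1,1])
R=np.array([[np.cos(yaw),-np.sin(yaw)],[np.sin(yaw),np.cos(yaw)]]);o=pc-R@lc
print('yaw',yaw,'o',o,'res',(P2-(L@R.T+o)).round(1).tolist())
print('tab top', t(40,235,60),t(75,200,60), t(40,200,60),t(75,235,60))
W=lambda x,y:(R@[x,y]+o).round(1)
for n,q in dict(start=(-12,-200),end=(-12,150),tab=(-46,147)).items(): print(n,W(*q))
for k in T['image'],: pass
from scipy.spatial.transform import Rotation as Ro
q=bot.get_obs(); print(Ro.from_euler('xyz',q['tcp_rot']).as_matrix().round(3))
E
```

```text
[571.5 166.2  32. ]
[505.3 174.1  32. ]
[ 537.5 -116.4   32. ]
[ 475.5 -103.4   32. ]
[ 535.3 -120.2    0. ]
[ 471.3 -108.6    0. ]
yaw -0.12092356301694049 o [521.05266853  22.98150289] res [[-1.6, -3.6], [-0.3, -3.9], [-0.7, 1.7], [4.8, 6.5], [-2.9, -2.1], [0.6, 1.3]]
tab top [484.2 169.1  60. ] [499.  153.9  60. ] [499.3 169.   60. ] [483.9 154.   60. ]
start [ 485.  -174.1]
end [527.2 173.3]
tab [493.1 174.5]
[[-0.     0.235 -0.972]
 [ 0.001 -0.972 -0.235]
 [-1.    -0.001 -0.   ]]
```

```bash
python3 -m crank '[{"linear":[0,0,0],"delta_rot":[8,0,0],"fingers":0},{"linear":[0,0,0],"delta_rot":[8,0,0],"fingers":0},{"linear":[0,-2,-2],"delta_rot":[4.5,0,0],"fingers":0},{"linear":[0,-3,-3],"delta_rot":[0,0,0],"fingers":0},{"linear":[0,-3,-3],"delta_rot":[0,0,0],"fingers":0}]'
python3 -m crank '[{"linear":[0,-3.4,-3],"delta_rot":[0,0,0],"fingers":0},{"linear":[0,-3.4,-3],"delta_rot":[0,0,0],"fingers":0},{"linear":[0,-3.4,-3],"delta_rot":[0,0,0],"fingers":0},{"linear":[0,-3.4,-3],"delta_rot":[0,0,0],"fingers":0},{"linear":[0,-3.4,-3],"delta_rot":[0,0,0],"fingers":0}]'
cat >> h.py <<'E'
yaw=-.121; o=np.array([521,20.]); R=np.array([[np.cos(yaw),-np.sin(yaw)],[np.sin(yaw),np.cos(yaw)]])
def st():
    q=bot.get_obs(); p=np.array(q['tool_pos']); l=R.T@(p[:2]-o)
    from scipy.spatial.transform import Rotation as Ro
    M=Ro.from_euler('xyz',q['tcp_rot']).as_matrix()
    print('t',round(q['time'],2),'tray xy',l.round(1),'tip z',round(p[2]-25,1),'toolx',M[:,0].round(3),'jaw yaw',round(np.arctan2(M[0,1],-M[1,1]),3),'F tray',(R.T@np.array(q['contact_force'])[:2]).round(1),round(q['contact_force'][2],1),'w',round(q['grip_width'],1))
E
python3 -c "from h import *;st()"
```

```text
time: 0.6
tool_pos: [211.3, -438.0, 227.2]
tcp_rot: [-1.264, 1.57, 1.755]
contact_force: [1.2, -0.7, 0.1]
grip_width: 56.6
time: 1.1
tool_pos: [381.2, -286.7, 227.6]
tcp_rot: [-0.251, 1.57, 2.77]
contact_force: [1.3, -1.3, 0.1]
grip_width: 16.3
t 1.1 tray xy [-101.7 -321.3] tip z 202.6 toolx [-0.  0. -1.] jaw yaw -0.121 F tray [ 1.5 -1.1] 0.1 w 16.3
```

```bash
python3 -m crank '[{"linear":[0,-3.3,-2.7],"delta_rot":[0,0,0],"fingers":0},{"linear":[0,-3.3,-2.7],"delta_rot":[0,0,0],"fingers":0},{"linear":[0,-3.3,-2.7],"delta_rot":[0,0,0],"fingers":0},{"linear":[3,-3,-2.4],"delta_rot":[0,0,0],"fingers":0},{"linear":[4,0,0],"delta_rot":[0,0,0],"fingers":0}]'
python3 -m crank '[{"linear":[4,0,0],"delta_rot":[0,0,0],"fingers":0},{"linear":[3,0,0],"delta_rot":[0,0,0],"fingers":0},{"linear":[1.7,0,0],"delta_rot":[0,0,0],"fingers":0},{"linear":[0,0,0],"delta_rot":[0,0,0],"fingers":0},{"linear":[0,0,0],"delta_rot":[0,0,0],"fingers":0}]'
python3 - <<'E'
from h import *
st()
w=capture('wrist');s=capture('side')
a=cv2.resize(s['image'][140:270,180:330],(600,520),interpolation=cv2.INTER_CUBIC)
cv2.imwrite('pics/s1.png',a)
E
```

```text
time: 1.6
tool_pos: [503.8, -170.2, 158.2]
tcp_rot: [2.99, 1.565, -0.268]
contact_force: [-0.2, -0.3, -0.0]
grip_width: 0.5
time: 2.1
tool_pos: [500.1, -173.0, 70.9]
tcp_rot: [-0.081, 1.57, 2.939]
contact_force: [-0.8, 0.2, 0.6]
grip_width: 0.5
t 2.1 tray xy [   2.6 -194.1] tip z 45.9 toolx [-0.  0. -1.] jaw yaw -0.121 F tray [-0.8  0.1] 0.6 w 0.5
```

View pics/s1.png

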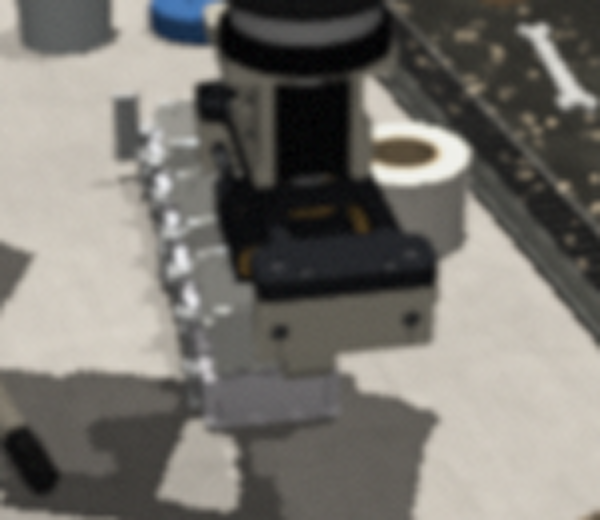

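The side view shows the fingers in front of the plain end, around px (300,330), on the lid row's centre line with the roll clear behind. I'll start the sweep.

```bash
python3 -m crank '[{"linear":[0.3,-1,0],"delta_rot":[0,0,0],"fingers":0},{"linear":[0,-1,0],"delta_rot":[0,0,0],"fingers":0},{"linear":[0,-1,0],"delta_rot":[0,0,0],"fingers":0},{"linear":[0,-1,0],"delta_rot":[0,0,0],"fingers":0},{"linear":[0,-1,0],"delta_rot":[0,0,0],"fingers":0}]'
python3 -m crank '[{"linear":[0,-1,0],"delta_rot":[0,0,0],"fingers":0},{"linear":[0,-1,0],"delta_rot":[0,0,0],"fingers":0},{"linear":[0,-1,0],"delta_rot":[0,0,0],"fingers":0},{"linear":[0,-1,0],"delta_rot":[0,0,0],"fingers":0},{"linear":[0,-1,0],"delta_rot":[0,0,0],"fingers":0}]'
python3 - <<'E'
from h import *
st()
s=capture('side')
a=cv2.resize(s['image'][140:270,180:330],(600,520),interpolation=cv2.INTER_CUBIC)
cv2.imwrite('pics/s2.png',a)
E
```

```text
time: 2.7
tool_pos: [506.6, -122.3, 68.3]
tcp_rot: [2.741, 1.569, -0.521]
contact_force: [0.4, 0.6, 1.0]
grip_width: 0.3
time: 3.2
tool_pos: [512.1, -72.7, 67.6]
tcp_rot: [0.089, 1.571, 3.11]
contact_force: [-0.1, 0.5, -0.6]
grip_width: 0.6
t 3.2 tray xy [  2.4 -93.1] tip z 42.6 toolx [-0.  0. -1.] jaw yaw -0.121 F tray [-0.2  0.5] -0.6 w 0.6
```

View pics/s2.png

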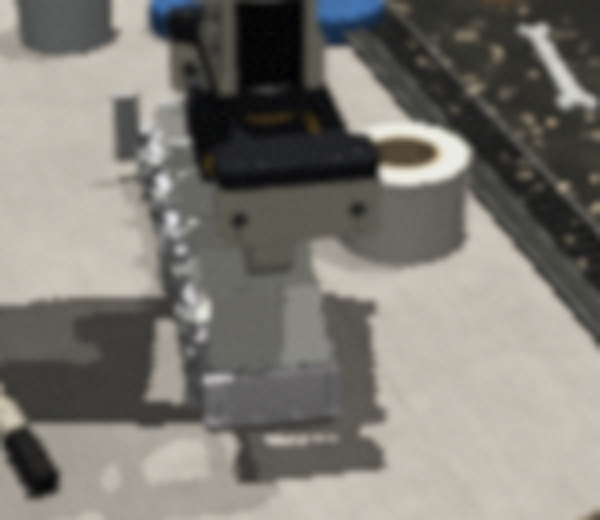

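Lid 1 lies shut, at around (260,320), with forces under 1 N and the tray in place. I'll continue.

```bash
for i in 1 2; do :; done
python3 -m crank '[{"linear":[0,-1,0],"delta_rot":[0,0,0],"fingers":0},{"linear":[0,-1,0],"delta_rot":[0,0,0],"fingers":0},{"linear":[0,-1,0],"delta_rot":[0,0,0],"fingers":0},{"linear":[0,-1,0],"delta_rot":[0,0,0],"fingers":0},{"linear":[0,-1,0],"delta_rot":[0,0,0],"fingers":0}]'
python3 -m crank '[{"linear":[0,-1,0],"delta_rot":[0,0,0],"fingers":0},{"linear":[0,-1,0],"delta_rot":[0,0,0],"fingers":0},{"linear":[0,-1,0],"delta_rot":[0,0,0],"fingers":0},{"linear":[0,-1,0],"delta_rot":[0,0,0],"fingers":0},{"linear":[0,-1,0],"delta_rot":[0,0,0],"fingers":0}]'
python3 -c "from h import *;st()"
```

```text
time: 3.75
tool_pos: [518.3, -23.1, 67.7]
tcp_rot: [2.68, 1.571, -0.583]
contact_force: [0.1, 0.2, 0.2]
grip_width: 0.2
time: 4.25
tool_pos: [524.3, 26.5, 67.7]
tcp_rot: [1.331, 1.571, -1.931]
contact_force: [1.0, 0.0, -0.4]
grip_width: 0.4
t 4.25 tray xy [2.5 6.8] tip z 42.7 toolx [-0. -0. -1.] jaw yaw -0.121 F tray [1.  0.2] -0.4 w 0.4
```

```bash
python3 -m crank '[{"linear":[0,-1,0],"delta_rot":[0,0,0],"fingers":0},{"linear":[0,-1,0],"delta_rot":[0,0,0],"fingers":0},{"linear":[0,-1,0],"delta_rot":[0,0,0],"fingers":0},{"linear":[0,-1,0],"delta_rot":[0,0,0],"fingers":0},{"linear":[0,-1,0],"delta_rot":[0,0,0],"fingers":0}]'
python3 -m crank '[{"linear":[0,-1,0],"delta_rot":[0,0,0],"fingers":0},{"linear":[0,-1,0],"delta_rot":[0,0,0],"fingers":0},{"linear":[0,-1,0],"delta_rot":[0,0,0],"fingers":0},{"linear":[0,-1,0],"delta_rot":[0,0,0],"fingers":0},{"linear":[0,-1,0],"delta_rot":[0,0,0],"fingers":0}]'
python3 -m crank '[{"linear":[0,-1,0],"delta_rot":[0,0,0],"fingers":0},{"linear":[0,-1,0],"delta_rot":[0,0,0],"fingers":0},{"linear":[0,-1,0],"delta_rot":[0,0,0],"fingers":0},{"linear":[0,-1,0],"delta_rot":[0,0,0],"fingers":0},{"linear":[0,-1,0],"delta_rot":[0,0,0],"fingers":0}]'
python3 -c "from h import *;st()"
```

```text
time: 4.75
tool_pos: [530.3, 76.1, 67.7]
tcp_rot: [1.508, 1.571, -1.755]
contact_force: [0.3, 0.8, -0.1]
grip_width: 0.4
time: 5.25
tool_pos: [536.3, 125.8, 67.7]
tcp_rot: [1.143, 1.571, -2.12]
contact_force: [-0.2, -0.6, -0.5]
grip_width: 0.9
time: 5.75
tool_pos: [542.4, 175.4, 67.7]
tcp_rot: [1.504, 1.571, -1.759]
contact_force: [0.3, -0.5, 0.8]
grip_width: 0.1
t 5.75 tray xy [  2.5 156.9] tip z 42.7 toolx [-0. -0. -1.] jaw yaw -0.121 F tray [ 0.3 -0.4] 0.8 w 0.1
```

```bash
python3 -m crank '[{"linear":[0,-2,0],"delta_rot":[0,0,0],"fingers":0},{"linear":[0,-2,0],"delta_rot":[0,0,0],"fingers":0},{"linear":[0,-2,1],"delta_rot":[0,0,0],"fingers":0},{"linear":[0,0,2],"delta_rot":[0,0,0],"fingers":0},{"linear":[0,0,2],"delta_rot":[0,0,0],"fingers":0}]'
python3 - <<'E'
from h import *
st()
s=capture('side');t=capture('top')
a=cv2.resize(s['image'][140:260,180:330],(600,480),interpolation=cv2.INTER_CUBIC)
b=cv2.resize(t['image'][155:225,156:346],(760,280),interpolation=cv2.INTER_CUBIC)[:,80:680]
# 600x760 too tall -> shrink side
a=cv2.resize(a,(400,320)); a=cv2.copyMakeBorder(a,0,0,0,200,cv2.BORDER_CONSTANT)
cv2.imwrite('pics/s3.png',np.vstack([a,cv2.resize(t['image'][155:225,156:346],(600,221),interpolation=cv2.INTER_CUBIC)]))
import pickle;pickle.dump((s,t),open('c1.pkl','wb'))
E
```

```text
time: 6.25
tool_pos: [499.3, 241.2, 67.5]
tcp_rot: [2.799, 1.571, -0.463]
contact_force: [-0.1, 0.4, 0.3]
grip_width: 0.5
t 6.25 tray xy [-48.2 217. ] tip z 42.5 toolx [ 0. -0. -1.] jaw yaw -0.12 F tray [-0.2  0.4] 0.3 w 0.5
```

View pics/s3.png

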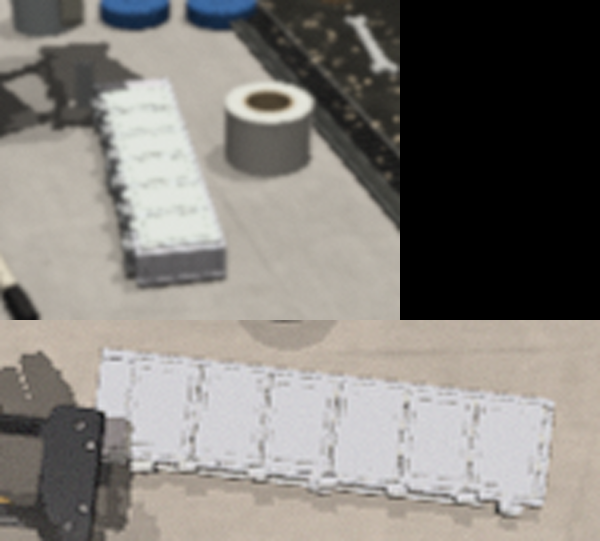

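All six lids lie flat. In the composite, the tray's rim corners read (104,348) for back/tab end, (553,402) for back/plain end and (545,503) for front/plain end. I'll check the pose from these.

```bash
python3 - <<'E'
from h import *
import pickle
s,t=pickle.load(open('c1.pkl','rb'))
for (x,y),l in {(104,348):(34,152),(553,402):(34,-138),(545,503):(-34,-138)}.items():
    p=ray(t,156+x/3.158,155+(y-320)/3.158,32)[:2]; print(p.round(1),(R.T@(p-o)).round(1),l)
c=pickle.load(open('c0.pkl','rb'))['top']
for x,y in((40,235),(40,200)): print('tab face',(R.T@(ray(c,176+x/4.5,155+y/4.5,60)[:2]-o)).round(1))
E
```

```text
[572.4 165.6] [ 33.5 150.8] (34, 152)
[ 532.9 -119.4] [  28.6 -137. ] (34, -138)
[ 469.  -112.5] [ -35.7 -137.9] (-34, -138)
tab face [-54.5 143.6]
tab face [-39.6 145.3]
```

The pose agrees to about 2 mm at the tab end. Next I approach the tab at x = -50 with tips at about 37 mm, expecting contact near y = 166.

```bash
python3 -m crank '[{"linear":[0.5,0.8,0.2],"delta_rot":[0,0,0],"fingers":0},{"linear":[0,1,0],"delta_rot":[0,0,0],"fingers":0},{"linear":[0,1,0],"delta_rot":[0,0,0],"fingers":0},{"linear":[0,1,0],"delta_rot":[0,0,0],"fingers":0},{"linear":[0,0.8,0],"delta_rot":[0,0,0],"fingers":0}]'
python3 -m crank '[{"linear":[0,0.2,0],"delta_rot":[0,0,0],"fingers":0},{"linear":[0,0.3,0],"delta_rot":[0,0,0],"fingers":0},{"linear":[0,0.3,0],"delta_rot":[0,0,0],"fingers":0},{"linear":[0,0.2,0],"delta_rot":[0,0,0],"fingers":0},{"linear":[0,0,0],"delta_rot":[0,0,0],"fingers":0}]'
python3 -c "from h import *;st()"
```

```text
time: 6.85
tool_pos: [492.6, 193.3, 62.7]
tcp_rot: [2.267, 1.571, -0.996]
contact_force: [-0.4, -0.2, 0.2]
grip_width: 0.5
time: 7.35
tool_pos: [491.1, 184.7, 62.7]
tcp_rot: [2.072, 1.571, -1.19]
contact_force: [-0.2, -0.4, -0.2]
grip_width: -0.0
t 7.35 tray xy [-49.5 159.9] tip z 37.7 toolx [ 0. -0. -1.] jaw yaw -0.121 F tray [-0.1 -0.4] -0.2 w -0.0
```

```bash
python3 -m crank '[{"linear":[0,0.2,0],"delta_rot":[0,0,0],"fingers":0},{"linear":[0,0.2,0],"delta_rot":[0,0,0],"fingers":0},{"linear":[0,0.1,0],"delta_rot":[0,0,0],"fingers":0},{"linear":[0,0.1,0],"delta_rot":[0,0,0],"fingers":0},{"linear":[0,0,0],"delta_rot":[0,0,0],"fingers":0}]'
python3 -c "from h import *;st()"
python3 -m crank '[{"linear":[0,0.1,0],"delta_rot":[0,0,0],"fingers":0},{"linear":[0,0.1,0],"delta_rot":[0,0,0],"fingers":0},{"linear":[0,0.1,0],"delta_rot":[0,0,0],"fingers":0},{"linear":[0,0.1,0],"delta_rot":[0,0,0],"fingers":0},{"linear":[0,0,0],"delta_rot":[0,0,0],"fingers":0}]'
python3 -c "from h import *;st()"
```

```text
time: 7.85
tool_pos: [490.4, 178.7, 62.7]
tcp_rot: [2.124, 1.571, -1.139]
contact_force: [0.3, 0.1, 0.2]
grip_width: 0.5
t 7.85 tray xy [-49.5 153.9] tip z 37.7 toolx [ 0. -0. -1.] jaw yaw -0.121 F tray [0.3 0.1] 0.2 w 0.5
time: 8.35
tool_pos: [490.0, 174.7, 62.7]
tcp_rot: [1.686, 1.571, -1.577]
contact_force: [0.1, 0.4, -0.9]
grip_width: 0.5
t 8.35 tray xy [-49.5 149.8] tip z 37.7 toolx [-0. -0. -1.] jaw yaw -0.121 F tray [0.  0.4] -0.9 w 0.5
```

```bash
python3 - <<'E'
from h import *
s=capture('side')
print('tab exp. px',proj(s,[*(R@[-46,143]+o),60]),'tip px',proj(s,[*(R@[-49.5,149.8]+o),38]))
cv2.imwrite('pics/s4.png',cv2.resize(s['image'][140:240,180:280],(600,600),interpolation=cv2.INTER_CUBIC))
E
```

```text
tab exp. px [210.25108522 163.03199333] tip px [208.96451979 170.01882322]
```

View pics/s4.png

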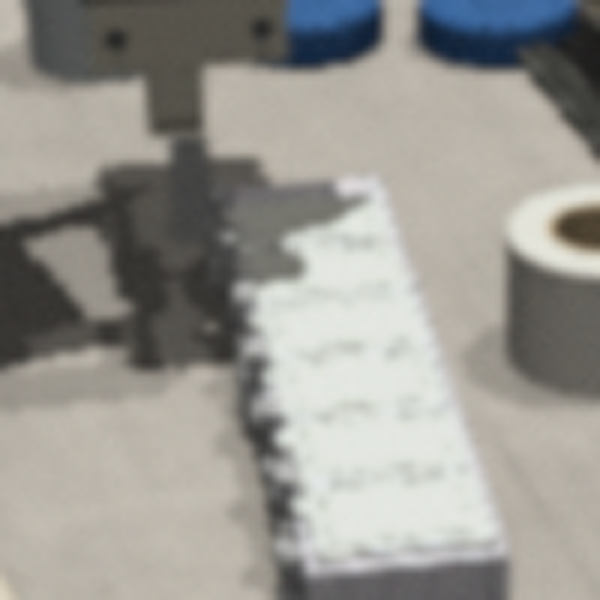

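The side view shows the tab at zoom px (190,138–235), still near its open position, with the fingers directly behind it. There's no contact yet, so the fingers are thinner than assumed. I'll keep creeping forward.

```bash
python3 -m crank '[{"linear":[0,0.1,0],"delta_rot":[0,0,0],"fingers":0},{"linear":[0,0.1,0],"delta_rot":[0,0,0],"fingers":0},{"linear":[0,0.1,0],"delta_rot":[0,0,0],"fingers":0},{"linear":[0,0.1,0],"delta_rot":[0,0,0],"fingers":0},{"linear":[0,0.1,0],"delta_rot":[0,0,0],"fingers":0}]'
python3 -c "from h import *;st()"
python3 -m crank '[{"linear":[0,0.1,0],"delta_rot":[0,0,0],"fingers":0},{"linear":[0,0.1,0],"delta_rot":[0,0,0],"fingers":0},{"linear":[0,0.1,0],"delta_rot":[0,0,0],"fingers":0},{"linear":[0,0.1,0],"delta_rot":[0,0,0],"fingers":0},{"linear":[0,0.1,0],"delta_rot":[0,0,0],"fingers":0}]'
python3 -c "from h import *;st()"
```

```text
time: 8.9
tool_pos: [489.3, 169.8, 62.7]
tcp_rot: [1.689, 1.571, -1.573]
contact_force: [0.1, -0.4, 0.0]
grip_width: 0.3
t 8.9 tray xy [-49.5 144.9] tip z 37.7 toolx [-0. -0. -1.] jaw yaw -0.121 F tray [ 0.2 -0.3] 0.0 w 0.3
time: 9.4
tool_pos: [488.8, 164.9, 62.7]
tcp_rot: [2.279, 1.571, -0.984]
contact_force: [-0.7, 1.1, -0.4]
grip_width: 0.5
t 9.4 tray xy [-49.5 139.9] tip z 37.7 toolx [ 0. -0. -1.] jaw yaw -0.121 F tray [-0.8  1. ] -0.4 w 0.5
```

```bash
python3 -m crank '[{"linear":[0,0.1,0],"delta_rot":[0,0,0],"fingers":0},{"linear":[0,0.1,0],"delta_rot":[0,0,0],"fingers":0},{"linear":[0,0.1,0],"delta_rot":[0,0,0],"fingers":0},{"linear":[0,0.1,0],"delta_rot":[0,0,0],"fingers":0},{"linear":[0,0.1,0],"delta_rot":[0,0,0],"fingers":0}]'
python3 -c "from h import *;st()"
python3 -m crank '[{"linear":[0,0.1,0],"delta_rot":[0,0,0],"fingers":0},{"linear":[0,0.1,0],"delta_rot":[0,0,0],"fingers":0},{"linear":[0,0.1,0],"delta_rot":[0,0,0],"fingers":0},{"linear":[0,0.1,0],"delta_rot":[0,0,0],"fingers":0},{"linear":[0,0,0],"delta_rot":[0,0,0],"fingers":0}]'
python3 - <<'E'
from h import *
st()
s=capture('side')
cv2.imwrite('pics/s5.png',cv2.resize(s['image'][140:240,180:280],(600,600),interpolation=cv2.INTER_CUBIC))
E
```

```text
time: 9.9
tool_pos: [488.1, 159.9, 62.7]
tcp_rot: [1.516, 1.571, -1.746]
contact_force: [0.1, -0.1, -0.0]
grip_width: 0.2
t 9.9 tray xy [-49.5 134.9] tip z 37.7 toolx [-0. -0. -1.] jaw yaw -0.121 F tray [ 0.1 -0.1] -0.0 w 0.2
time: 10.4
tool_pos: [487.6, 155.9, 62.7]
tcp_rot: [1.485, 1.571, -1.778]
contact_force: [-0.9, 0.1, 0.2]
grip_width: 0.3
t 10.4 tray xy [-49.5 130.9] tip z 37.7 toolx [-0. -0. -1.] jaw yaw -0.121 F tray [-0.9  0. ] 0.2 w 0.3
```

View pics/s5.png

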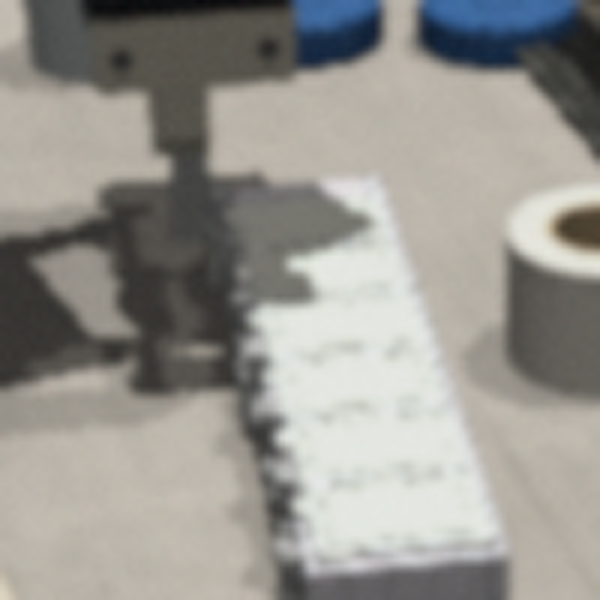

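The force is still near zero, although the tab seems to have moved about 10 zoom px. I'll look from the top and wrist cameras and compute where the tip and tab should project.

```bash
python3 - <<'E'
from h import *
st()
s,t,w=[capture(n) for n in('side','top','wrist')]
z=lambda p:((proj(s,p)-[180,140])*6).round(0)
W=lambda x,y,h:[*(R@[x,y]+o),h]
for n,p in dict(tipc=(-49.5,131,38),tab147=(-46,147,60),tab131=(-46,131,60),tab124=(-46,124,60),body=(-49.5,131,104)).items(): print(n,z(W(*p)))
a=cv2.resize(t['image'][155:235,156:296],(560,320),interpolation=cv2.INTER_CUBIC)
b=cv2.resize(w['image'],(373,280)); b=cv2.copyMakeBorder(b,0,0,0,187,cv2.BORDER_CONSTANT)
cv2.imwrite('pics/s6.png',np.vstack([a,b]))
E
```

```text
t 10.45 tray xy [-49.5 130.9] tip z 37.7 toolx [-0. -0. -1.] jaw yaw -0.121 F tray [0.6 0.1] 0.4 w 0.2
tipc [178. 200.]
tab147 [180. 134.]
tab131 [185. 151.]
tab124 [186. 158.]
body [171.  51.]
```

View pics/s6.png

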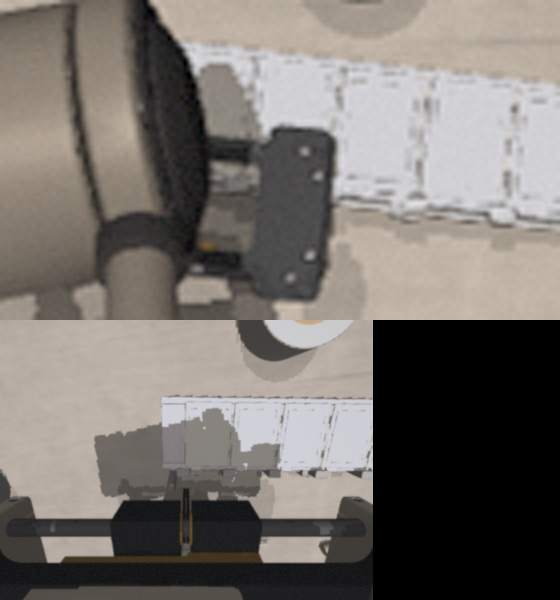

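```bash
python3 - <<'E'
from h import *
w=capture('wrist'); k=373/512
W=lambda x,y,h:[*(R@[x,y]+o),h]
z=lambda p:(proj(w,p)*k+[0,320]).round(0)
print(w['pose'].round(2))
for n,p in dict(tip=(-49.5,131,38),tab_open=(-46,143,60),tab_openin=(-38,147,60),tabhome=(-46,127,60),homein=(-38,131,60),tray_c=(-34,152,32),tray_b=(34,152,32)).items(): print(n,z(W(*p)))
i=cv2.resize(w['image'][190:300,180:380],(800,440),interpolation=cv2.INTER_CUBIC)
cv2.imwrite('pics/s7.png',i)
for n,p in dict(tip=(-49.5,131,38),open_in=(-38,147,60),home_in=(-38,131,60),tray_c=(-34,152,32)).items(): print(n,((proj(w,W(*p))-[180,190])*4).round(0))
E
```

```text
[[-1.2000e-01 -9.5000e-01 -3.0000e-01  5.6965e+02]
 [-9.9000e-01  1.2000e-01  4.0000e-02  1.4526e+02]
 [ 0.0000e+00  3.1000e-01 -9.5000e-01  2.1869e+02]
 [ 0.0000e+00  0.0000e+00  0.0000e+00  1.0000e+00]]
tip [185. 486.]
tab_open [171. 493.]
tab_openin [166. 485.]
tabhome [189. 493.]
homein [185. 485.]
tray_c [164. 469.]
tray_b [161. 397.]
tip [295. 153.]
open_in [192. 144.]
home_in [295. 144.]
tray_c [178.  59.]
```

View pics/s7.png

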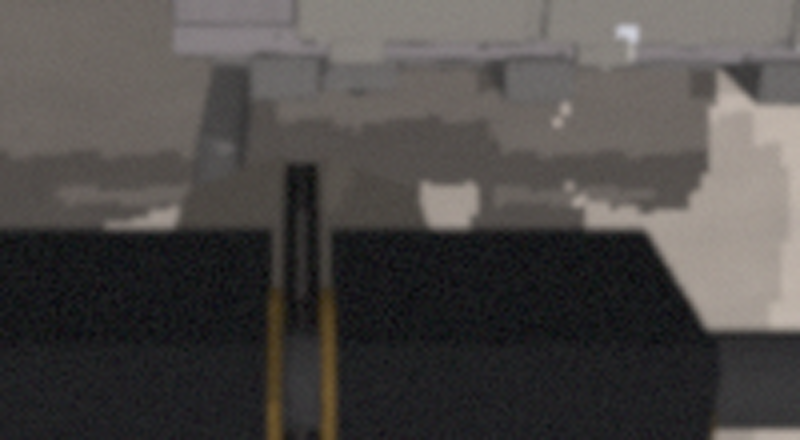

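In the wrist view the tab is still open at (205–248, 65–180), and the finger tip at (303,162) has passed it with no force. In the side view the finger's bottom edge at row ~153 corresponds to z ≈ 60 mm. So the real tips are about at TCP height and slid over the 60 mm tab. I'll raise, go back, lower and retry.

```bash
python3 -m crank '[{"linear":[-1.5,0,0],"delta_rot":[0,0,0],"fingers":0},{"linear":[-0.5,-1,0],"delta_rot":[0,0,0],"fingers":0},{"linear":[0,-2,0],"delta_rot":[0,0,0],"fingers":0},{"linear":[0,-2,0],"delta_rot":[0,0,0],"fingers":0},{"linear":[0,-0.5,0],"delta_rot":[0,0,0],"fingers":0}]'
python3 -m crank '[{"linear":[1,0,0],"delta_rot":[0,0,0],"fingers":0},{"linear":[1,0,0],"delta_rot":[0,0,0],"fingers":0},{"linear":[1,0,0],"delta_rot":[0,0,0],"fingers":0},{"linear":[1,0,0],"delta_rot":[0,0,0],"fingers":0},{"linear":[0,0,0],"delta_rot":[0,0,0],"fingers":0}]'
python3 - <<'E'
from h import *
st()
w=capture('wrist');s=capture('side')
cv2.imwrite('pics/s8.png',np.vstack([cv2.resize(w['image'][200:300,180:380],(560,280),interpolation=cv2.INTER_CUBIC),cv2.resize(s['image'][130:186,170:282],(560,280),interpolation=cv2.INTER_CUBIC)]))
W=lambda x,y,h:[*(R@[x,y]+o),h]
for h in(18,43): print(h,(proj(w,W(-49.5,186,h))-[180,200])*2.8,(proj(s,W(-49.5,186,h))-[170,130])*5+[0,280])
E
```

```text
time: 11.15
tool_pos: [494.5, 212.7, 82.7]
tcp_rot: [-2.468, 1.57, 0.555]
contact_force: [0.0, 0.1, -0.7]
grip_width: 0.7
time: 11.65
tool_pos: [493.2, 209.8, 40.8]
tcp_rot: [0.422, 1.567, -2.842]
contact_force: [-0.5, -0.2, -1.0]
grip_width: 0.5
t 11.65 tray xy [-50.5 185.1] tip z 15.8 toolx [-0.003 -0.001 -1.   ] jaw yaw -0.122 F tray [-0.5 -0.3] -1.0 w 0.5
18 [202.85578561  78.00382663] [189.45556836 484.52854986]
43 [202.06516771 125.55654546] [187.08637833 440.39934394]
```

View pics/s8.png

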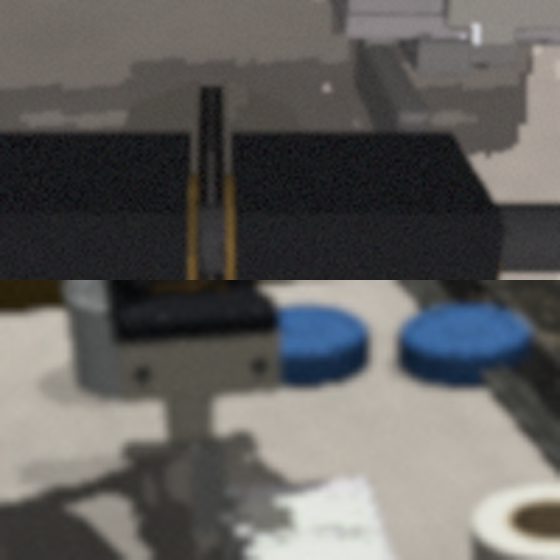

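In the side view the finger's bottom is at row ~440, which puts the real tip at z ≈ 41 mm, below the tab's top. The tab is open at (355–430, 45–130) in the wrist view. I'll approach and push.

```bash
python3 -m crank '[{"linear":[0,0.8,0],"delta_rot":[0,0,0],"fingers":0},{"linear":[0,0.8,0],"delta_rot":[0,0,0],"fingers":0},{"linear":[0,0.4,0],"delta_rot":[0,0,0],"fingers":0},{"linear":[0,0.2,0],"delta_rot":[0,0,0],"fingers":0},{"linear":[0,0.2,0],"delta_rot":[0,0,0],"fingers":0}]'
python3 -c "from h import *;st()"
python3 -m crank '[{"linear":[0,0.1,0],"delta_rot":[0,0,0],"fingers":0},{"linear":[0,0.1,0],"delta_rot":[0,0,0],"fingers":0},{"linear":[0,0.1,0],"delta_rot":[0,0,0],"fingers":0},{"linear":[0,0.1,0],"delta_rot":[0,0,0],"fingers":0},{"linear":[0,0.1,0],"delta_rot":[0,0,0],"fingers":0}]'
python3 -c "from h import *;st()"
python3 -m crank '[{"linear":[0,0.1,0],"delta_rot":[0,0,0],"fingers":0},{"linear":[0,0.1,0],"delta_rot":[0,0,0],"fingers":0},{"linear":[0,0.1,0],"delta_rot":[0,0,0],"fingers":0},{"linear":[0,0.1,0],"delta_rot":[0,0,0],"fingers":0},{"linear":[0,0.1,0],"delta_rot":[0,0,0],"fingers":0}]'
python3 -c "from h import *;st()"
```

```text
time: 12.25
tool_pos: [491.5, 186.7, 43.0]
tcp_rot: [-2.377, 1.57, 0.643]
contact_force: [-0.1, 1.3, 1.3]
grip_width: -0.1
t 12.25 tray xy [-49.4 161.9] tip z 18.0 toolx [ 0.  0. -1.] jaw yaw -0.121 F tray [-0.2  1.2] 1.3 w -0.1
time: 12.75
tool_pos: [490.9, 181.8, 42.7]
tcp_rot: [3.058, 1.571, -0.204]
contact_force: [-0.0, 1.2, 2.3]
grip_width: 0.6
t 12.75 tray xy [-49.4 157. ] tip z 17.7 toolx [ 0. -0. -1.] jaw yaw -0.121 F tray [-0.2  1.1] 2.3 w 0.6
time: 13.25
tool_pos: [490.2, 176.8, 42.7]
tcp_rot: [1.984, 1.571, -1.278]
contact_force: [0.3, 2.1, 0.9]
grip_width: 0.2
t 13.25 tray xy [-49.5 151.9] tip z 17.7 toolx [ 0. -0. -1.] jaw yaw -0.121 F tray [0.1 2.2] 0.9 w 0.2
```

The force of about 1.5 N matches the bar sliding.

```bash
python3 -m crank '[{"linear":[0,0.1,0],"delta_rot":[0,0,0],"fingers":0},{"linear":[0,0.1,0],"delta_rot":[0,0,0],"fingers":0},{"linear":[0,0.1,0],"delta_rot":[0,0,0],"fingers":0},{"linear":[0,0,0],"delta_rot":[0,0,0],"fingers":0},{"linear":[0,0,0],"delta_rot":[0,0,0],"fingers":0}]'
python3 -m crank '[{"linear":[0,0.1,0],"delta_rot":[0,0,0],"fingers":0},{"linear":[0,0.1,0],"delta_rot":[0,0,0],"fingers":0},{"linear":[0,0,0],"delta_rot":[0,0,0],"fingers":0},{"linear":[0,0,0],"delta_rot":[0,0,0],"fingers":0},{"linear":[0,0,0],"delta_rot":[0,0,0],"fingers":0}]'
python3 - <<'E'
from h import *
st()
w=capture('wrist')
cv2.imwrite('pics/s9.png',cv2.resize(w['image'][190:290,180:380],(800,400),interpolation=cv2.INTER_CUBIC))
W=lambda x,y,h:[*(R@[x,y]+o),h]
for n,p in dict(tab_open_in=(-38,147,60),home_in=(-38,131,60),tray_c=(-34,152,32)).items(): print(n,((proj(w,W(*p))-[180,190])*4).round(0))
E
```

```text
time: 13.75
tool_pos: [489.9, 174.6, 42.8]
tcp_rot: [-1.803, 1.57, 1.217]
contact_force: [0.0, 6.1, 1.9]
grip_width: 0.4
time: 14.25
tool_pos: [489.6, 172.8, 42.8]
tcp_rot: [-1.703, 1.569, 1.317]
contact_force: [-0.1, 6.4, 1.3]
grip_width: 0.3
t 14.25 tray xy [-49.6 147.9] tip z 17.8 toolx [ 0.     0.001 -1.   ] jaw yaw -0.121 F tray [-0.9  6.4] 1.3 w 0.3
tab_open_in [300. 202.]
home_in [415. 202.]
tray_c [270. 100.]
```

View pics/s9.png

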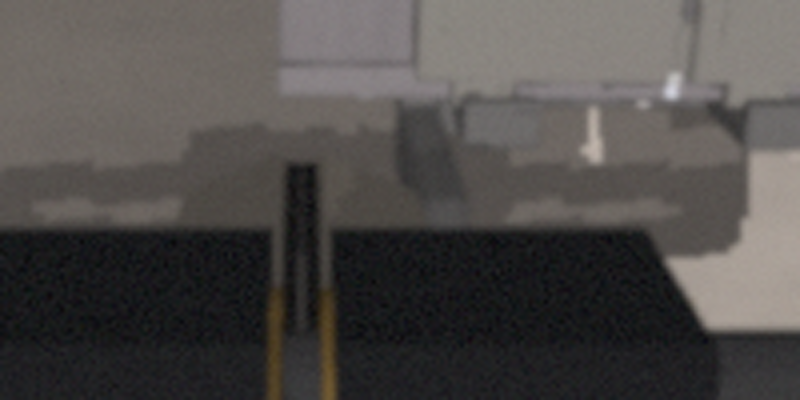

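The wrist view shows the tab face at (~405–430, 110–220). Relative to the tray corner at (281,97) that is near the predicted home column of 415. The force stepped from 1.5 to 6.4 N and held, with the tray about 2 mm shifted, so the bar is at its stop. I'll back off and verify.

```bash
python3 -m crank '[{"linear":[0,-0.5,0],"delta_rot":[0,0,0],"fingers":0},{"linear":[0,-2,0],"delta_rot":[0,0,0],"fingers":0},{"linear":[0,-3,0],"delta_rot":[0,0,0],"fingers":0},{"linear":[-3,-3,0],"delta_rot":[0,0,0],"fingers":0},{"linear":[-4,-2,0],"delta_rot":[0,0,0],"fingers":0}]'
python3 -m crank '[{"linear":[-3,-3,0],"delta_rot":[0,0,0],"fingers":0},{"linear":[-3,-4,0],"delta_rot":[0,0,0],"fingers":0},{"linear":[0,-4,0],"delta_rot":[0,0,0],"fingers":0},{"linear":[0,-4,0],"delta_rot":[0,0,0],"fingers":0},{"linear":[0,0,0],"delta_rot":[0,0,0],"fingers":0}]'
python3 - <<'E'
from h import *
st()
t=capture('top');s=capture('side')
a=cv2.resize(t['image'][155:225,176:346],(765,315),interpolation=cv2.INTER_CUBIC)
b=cv2.resize(s['image'][155:255,195:315],(336,280),interpolation=cv2.INTER_CUBIC)
cv2.imwrite('pics/s10.png',np.vstack([a,cv2.copyMakeBorder(b,0,0,0,429,cv2.BORDER_CONSTANT)]))
W=lambda x,y,h:[*(R@[x,y]+o),h]
for n,p in dict(open=(-54,147,60),home=(-54,131,60),back=(34,152,32),plain=(34,-138,32)).items(): print(n,((proj(t,W(*p))-[176,155])*4.5).round(0))
E
```

```text
time: 14.8
tool_pos: [500.8, 277.0, 111.4]
tcp_rot: [0.571, 1.565, -2.691]
contact_force: [1.0, 1.4, 0.4]
grip_width: 0.4
time: 15.3
tool_pos: [519.5, 429.2, 171.7]
tcp_rot: [-1.224, 1.57, 1.8]
contact_force: [-0.1, 0.0, 0.2]
grip_width: 0.2
t 15.3 tray xy [-50.8 406. ] tip z 146.7 toolx [-0.     0.001 -1.   ] jaw yaw -0.117 F tray [-0.1  0. ] 0.2 w 0.2
open [ 32. 233.]
home [ 69. 237.]
back [56. 38.]
plain [701. 105.]
```

View pics/s10.png

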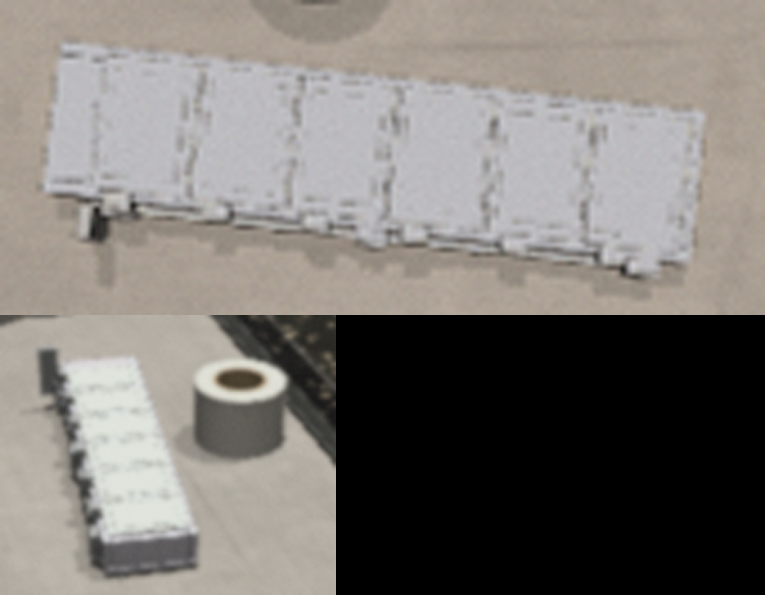

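The tab edge moved from zoom px 40 to 79 while the tray's own corners moved about 4 px. That is about 35 px, or 15 mm of bar travel, and all lids are flat. With the force rise at the stop as well, I'm handing in.

```bash
python3 -c "
from plant import workorder; print(workorder.close_job())"
```

```text
the job is handed in; nothing more can be done
None
```

I handed the job in at about 15 s on the robot's clock, with all six lids shut and the lock bar pushed to its stop. No verdict was reported.

**Lids:** I swept the closed fingers along the row from lid 1 to lid 6, with wrist-force readings of about 1 N or less. A picture taken after the first lid showed lid 1 shut. The later pictures showed all six lids flat before the bar was pushed and again after.

**Lock bar:** My first push slid over the top of the thumb tab without contact. The pictures put the real fingertips about 25 mm higher than `bot.tip_extent` implied, so the lid sweep also ran that much higher than I planned. I went back, lowered the fingers and pushed again. The force held at 1–2 N while the bar slid, then stepped to about 6.4 N at the stop.

**Last checks:**
- **Bar travel:** it measured about 15 mm in the top view, give or take 1 mm. The requirement is 13.5 mm, and the force rise supports that it reached the stop.
- **Tray:** it shifted about 2 mm and stands flat.
- **Other objects:** the label roll looked unmoved. I did not re-measure the pen and tweezers, but I routed the arm clear of them.
- **Robot:** it was well clear, with no contact force at the end.

**Unexplained:** contact with the tab began about 5–10 mm earlier than the visible thickness of the fingers suggested. I don't know why, but the push worked.

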